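# Lock the seed divider's rotor with its slotted disc and bar

## Task

Lock the rotor of the bench seed divider for cleaning: with your fingertips turn the slotted disc (its two black pegs are there to be pushed) until its slot lines up with the brass bar, then push the bar's red head until the bar has gone right through the slot and the head is stopped fully home against the steel guide. The bar is only pushed, never lifted off its bed or carried, and the vial, the lidded dish and the petri dish stay where they stand.

Things in the scene. Friction and masses are not known exactly. Their poses are not given: they have to be found in the camera images.
- divider: Base of the seed divider's lock, fixed, grey and white, 350 x 104 mm. Origin on the bench under the disc's axis; level x axis = the way the bar is pushed, z up. It runs from x = -260 to +90 mm. The bar lies on a bed 40 mm above the bench, between side rails 8 mm high. Beyond the disc a steel keeper (x = 54 to 84 mm, top 68 mm above the bench) takes the bar's nose.
- disc (a joint): Angle of the slotted disc about its upright axis, rad, growing counter-clockwise from above. At 0 and at 3.14 the slot is in line with the bar (both count); it starts at least 0.55 away from both. End stops at -1.6 and 4.7. It stays where left and resists with 0.11 N m (about 3 N at a peg). Within about 0.15 rad of the line the bar's tapered nose finds its way in and squares the disc up.
- slot (a point): Centre of the disc (it turns with it): an aluminium disc 96 mm across with a black-floored slot right across it, 24 mm wide with flared mouths, open above. This point is on the axis, 50 mm above the bench; its x axis lies along the slot. The disc's top face is 62 mm above the bench.
- peg_a (a point): Middle of one of the two upright black pegs on the disc, 14 mm in diameter, 26 mm tall (62 to 88 mm above the bench), 34 mm from the disc's axis, square to the slot. At disc angle 0 it lies on the divider's +y side. This point is 75 mm above the bench.
- peg_b (a point): Middle of the other peg, the same, opposite peg_a across the disc's axis.
- bar: Loose locking bar, 0.25 to 0.42 kg: brass shank 18 x 18 mm reaching 166 mm ahead of a red head 12 mm thick (along x), 42 wide, 34 high. Nose tapered to 8 mm. Origin at bed level under the head's front face; x axis forward along the shank. Slides with about 2 N. It starts 126 to 140 mm behind home, its nose in the guide, just short of the disc.
- bar_push (a point): Middle of the rear face of the bar's red head, where it is pushed; 18 mm over the bed (58 mm above the bench) and 12 mm behind the bar's origin.
- home (a point): Fixed point on the bed (40 mm above the bench), 96 mm behind the disc's axis, at the rear face of the two steel guide jaws (40 mm long, 20 mm high over the bed, 21 mm apart, open above). Fully home, the head's front face touches the jaws and the bar's origin is here. Axes as the divider's.
- vial_mid (a point): Bystander: glass vial with a blue cap standing upright, 33 mm across, 78 mm tall; the point is half-way up.
- lidded_dish_mid (a point): Bystander: round aluminium dish with lid, 61 mm across, 26 mm tall; the point is half-way up.
- petri_mid (a point): Bystander: clear round petri dish, 68 mm across, 14 mm tall; the point is half-way up.
There are look-alikes about, which are no part of the job. There is more than one size of the bar; the job needs the larger.

How it is judged:
By the outcome, as a careful person would: the job done as asked, in the order asked, and still so for the second after the job is handed in, with the robot touching nothing.
It also fails if it takes over 54 s, if anything falls off the work surface, if the arm or the gripper's body presses on something with over 40 N, if the wrist force passes 120 N, or if a joint passes its speed limit or range.

## Robot

A 6-joint arm with a two-finger parallel gripper is mounted at the origin on a cart in front of the work surface, level with it; the furniture and walls round the work are solid. World frame = base frame: x ahead of the robot, y to its left, z up, the work surface at z = 0. Lengths are in mm, angles in degrees, forces in N, time in s.
With the tool pointing down it reaches from about 300 to 850 mm from the base axis. Payload 4.2 kg.
Tool frame: the origin (TCP) lies on the centre line of the jaws, within the pads' length; the fingertips stand 14 mm ahead of it and the grasp point (between the pads) lies 5 mm behind it; x points along the fingers, y is the direction in which the jaws open and shut, and the axes are right-handed (so a half turn about x gives the same grasp; the last joint's range is limited). The gripper opens to 91 mm and grips with 3 to 60 N. Pads are 32 mm wide; open, the fingers measure 118 mm over their backs; the gripper's body (76 mm by 178 mm) begins 60 mm behind the grasp point.
Start: joints at [66.692, 18.312, 89.639, -0, 72.044, -1.146], TCP at [216.908, 532.534, 227.976] pointing down, gripper open.
Joint ranges: [-177.97, 177.97], [-48.28, 115.42], [12.27, 149.76], [-77.06, 257.06], [2.81, 150.46], [-146.56, 146.56]. Speed limits (degrees/s): [147.25, 147.25, 180, 180, 180, 180].

## Interface

Orientations are given as [roll, pitch, yaw] about the fixed x, y, z axes, in that order (R = Rz(yaw) Ry(pitch) Rx(roll)).
In Python, from workcell import readout, optics, env gives the robot as it stands.
- The arm moves only by the shell command python3 -m creep 'ROWS' [OPENING] [FORCE]. ROWS is JSON, a list of rows, each an object with "translation": the shift along the world's x, y, z in cm, a list of three; "delta_rot": the turn, a rotation vector about the world's x, y, z in rad, a list of three. In form: [{"translation": [dx, dy, dz], "delta_rot": [rx, ry, rz]}, ...]. A call has 1 to 5 rows; each row shifts and turns the commanded pose from where the row before left it; what a row does not reach is not made up. A row lasts 1/12 s, in which the tool goes at most 41.7 mm and 7.16 degrees, less where a joint would pass 70% of its speed; a pose out of reach is approached as far as the arm can. A call with a gripper value outside its range is refused whole. OPENING is the gripper's target within -1 to 1 (fully open at 1, half-way at 0, shut at -1), set as the call begins (- or left out, the last holds). The fingers move at their own pace and stop on an object; FORCE is the grip in N (left out, the last holds). Time passes only in rows, so rows that do not move let the fingers close. It gives the time, the measured TCP pose, the force and the opening at its end, in the units of the state.
- readout.state(): the state, without advancing time (a new reading comes with each control period).
- optics.grab_frame(name): name is "side" or "top"; returns (picture, depth): 384x512x3 uint8, red, green, blue; 384x512 float32, mm along the optical axis (not along the pixel's ray), 0 where there is no reading.
- optics.camera_params(name): a dict with "mtx" (3x3 intrinsics, pixels), "R" (3x3) and "t" (3): a world point X has camera coordinates R X + t. Camera axes: x right, y down, z forward; pixel columns grow to the right and rows downward; lengths in mm; the calibration is good to about 2 mm. A picture is of the moment at which its call begins. camera_params takes no time and is no camera call.
- env.job_done(): hands the job in, once; it reports no verdict.
The state is a dict: "time_s": time; "qpos": joint angles; "qvel": joint speeds; "effort": joint torques, N m; "ee_pos": TCP position; "ee_rot": TCP orientation; "force": force on the tool from outside, world axes, zero at the start; "torque": the same for the moment, N m; "gripper_width": finger opening in mm.
Only numpy, scipy, OpenCV 4.12 (cv2) and the standard library are available. Lean on these libraries where they do the work, as an engineer would, in place of code of your own. Each camera call takes 0.05 s, during which the arm holds its last target.

## Working session

There is one attempt and no reset: what is moved stays moved. The work goes in short steps, Python scripts to look and compute and a shell command to move; the robot and the scene stay as the last step left them, time stands still between calls to the robot, and variables do not carry over. Pictures are saved under pics/ and viewed, and the job is handed in when it is done.

```bash
mkdir -p pics; ls; python3 - <<'E'
from workcell import readout, optics
import cv2
print(readout.state())
for n in("side","top"):
    p,d=optics.grab_frame(n); cv2.imwrite(f"pics/{n}0.png",p[:,:,::-1]); 
    import numpy as np
    np.save(f"pics/{n}0d.npy",d)
    print(n,optics.camera_params(n))
E
```

```text
pics
{'time_s': 0.0, 'qpos': array([ 6.66943267e+01,  1.83507476e+01,  8.97034374e+01, -1.06005263e-03,
        7.20417087e+01, -1.14465480e+00]), 'qvel': array([-0.07195992, -0.08444145,  0.00613856,  0.0043061 ,  0.03743594,
        0.03702089]), 'effort': array([ 2.32272010e-03, -4.12469745e+01, -2.31974316e+01,  7.28566409e-02,
        4.56793921e-02, -1.38885666e-04]), 'ee_pos': array([216.71236175, 532.1161329 , 227.14930825]), 'ee_rot': array([ -90.54248732,   89.9041011 , -112.70317816]), 'force': array([-0.22305287,  0.19010643,  0.3833543 ]), 'torque': array([-0.03232842,  0.00893039, -0.05352951]), 'gripper_width': 91.00284496493148}
side {'mtx': array([[380.57511836,   0.        , 257.7855535 ],
       [  0.        , 380.57511836, 189.06910848],
       [  0.        ,   0.        ,   1.        ]]), 'R': array([[-0.88607769, -0.4635195 , -0.00399965],
       [-0.23115444,  0.44932795, -0.86294381],
       [ 0.40178844, -0.76371072, -0.50528406]]), 't': array([409.92905923, 271.471692  , 545.00812524])}
top {'mtx': array([[381.30393922,   0.        , 254.08795724],
       [  0.        , 381.30393922, 186.79644044],
       [  0.        ,   0.        ,   1.        ]]), 'R': array([[-0.00500044, -0.99977029, -0.02084151],
       [-0.98384577,  0.0086483 , -0.17880911],
       [ 0.17894828,  0.01961071, -0.98366302]]), 't': array([-181.0441579 ,  558.63968875,  829.43352595])}
```

View pics/top0.png

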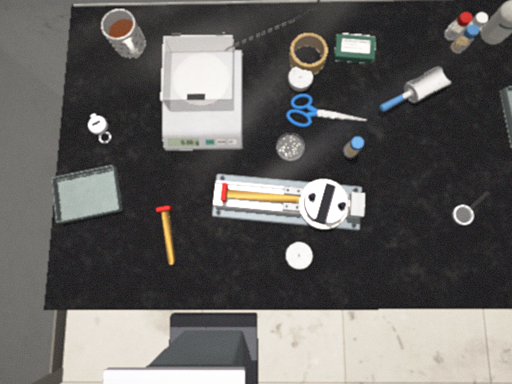

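View pics/side0.png

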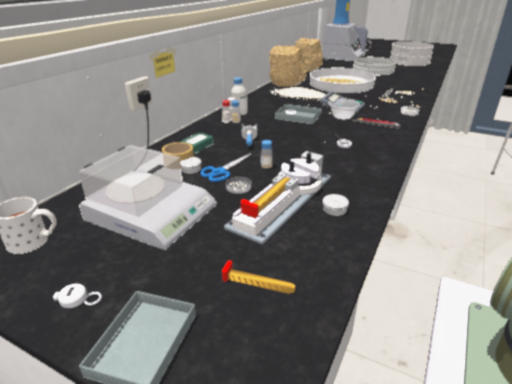

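```bash
cat > h.py <<'E'
import numpy as np, cv2
from workcell import readout, optics
def ray(n,u,v):
    c=optics.camera_params(n); R=c["R"];t=c["t"]
    o=-R.T@t; d=R.T@np.linalg.inv(c["mtx"])@np.array([u,v,1.]); return o,d
def onz(n,u,v,z):
    o,d=ray(n,u,v); return o+d*(z-o[2])/d[2]
def proj(n,X):
    c=optics.camera_params(n); p=c["mtx"]@(c["R"]@np.asarray(X,float)+c["t"]); return p[:2]/p[2]
def cents(p,lo,hi,roi,amin=4):
    h=cv2.cvtColor(p,cv2.COLOR_RGB2HSV); m=cv2.inRange(h,lo,hi); k=np.zeros_like(m); a,b,c,d=roi; k[b:d,a:c]=m[b:d,a:c]
    n,l,s,c=cv2.connectedComponentsWithStats(k); return [(c[i].round(1).tolist(),s[i].tolist()) for i in range(1,n) if s[i,4]>=amin]
E
python3 - <<'E'
import cv2
p=cv2.imread("pics/top0.png"); cv2.imwrite("pics/top0z.png",cv2.resize(p[165:240,205:375],None,fx=4.7,fy=4.7,interpolation=cv2.INTER_CUBIC))
p=cv2.imread("pics/side0.png"); cv2.imwrite("pics/side0z.png",cv2.resize(p[130:245,220:360],None,fx=5,fy=5,interpolation=cv2.INTER_CUBIC))
E
```

```text
(no output)
```

View pics/top0z.png

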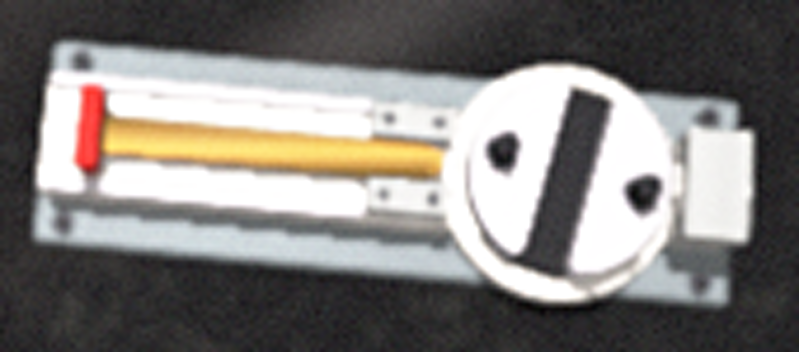

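View pics/side0z.png

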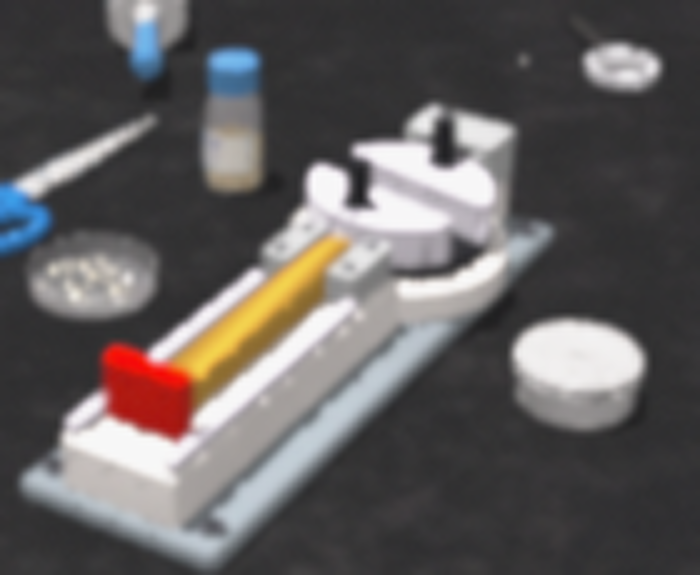

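```bash
python3 - <<'E'
from h import *
p=cv2.imread("pics/top0.png")[:,:,::-1].copy(); s=cv2.imread("pics/side0.png")[:,:,::-1].copy()
z=lambda u,v:(205+u/4.7-.4,165+v/4.7-.4)
zs=lambda u,v:(220+u/5-.4,130+v/5-.4)
P=lambda a,h:onz("top",*z(*a),h).round(1)
pl=cents(p,(0,0,0),(180,255,75),(300,185,322,207)); print(pl); pr=cents(p,(0,0,0),(180,255,75),(335,195,349,216)); print(pr)
a=P((505,150),75);b=P((643,192),75);print("pegs",a,b,np.linalg.norm(a-b),(a+b)/2, np.degrees(np.arctan2(*(b-a)[[1,0]])))
sa=P((590,95),62);sb=P((548,268),62);print("slot",sa,sb,(sa+sb)/2,np.linalg.norm(sa-sb))
print("side pegs at z=88 tops", onz("side",*zs(356,158),88).round(1), onz("side",*zs(445,115),88).round(1))
print("side pegs at base", onz("side",*zs(357,205),62).round(1), onz("side",*zs(443,162),62).round(1))
r=cents(p,(0,150,80),(8,255,255),(205,165,240,225));print(r)
r2=cents(s,(0,150,60),(8,255,255),(230,190,270,225));print(r2)
# shank axis
h=cv2.cvtColor(p,cv2.COLOR_RGB2HSV);m=cv2.inRange(h,(12,100,80),(30,255,255))
ys,xs=np.nonzero(m[180:215,225:305]);xs=xs+225;ys=ys+180
f=np.polyfit(xs,ys,1);print(xs.min(),xs.max(),f)
A=onz("top",xs.min(),np.polyval(f,xs.min()),56);B=onz("top",xs.max(),np.polyval(f,xs.max()),56);print("shank",A.round(1),B.round(1),np.linalg.norm(A-B),np.degrees(np.arctan2(*(B-A)[[1,0]])))
for q in [(55,45),(740,100),(730,305),(35,240)]: print("base corner z~8",P(q,8))
for q in [(88,85),(88,168)]: print("head top z74",P(q,74))
for q in [(370,105),(367,212)]: print("jaw rear z60",P(q,60))
print(onz("side",*zs(103,348),74), onz("side",*zs(192,370),74))
for nm,zz,q in [("vial",78,(355,143)),("lid",26,(299,255)),("petri",14,(291,147))]: print(nm,onz("top",*q,zz).round())
E
```

```text
[([311.6, 196.6], [309, 194, 6, 6, 26])]
[([341.5, 205.6], [339, 203, 6, 7, 30])]
pegs [ 529.6 -313.7   75. ] [ 509.1 -377.5   75. ] 67.01261075349923 [ 519.35 -345.6    75.  ] -107.81307474035702
slot [ 558. -357.   62.] [ 475.  -333.8   62. ] [ 516.5 -345.4   62. ] 86.18143651622431
side pegs at z=88 tops [ 534.1 -316.3   88. ] [ 512.8 -384.7   88. ]
side pegs at base [ 532.2 -315.9   62. ] [ 511.1 -382.2   62. ]
[([223.9, 192.0], [221, 184, 6, 17, 72])]
[([248.6, 207.5], [240, 199, 19, 18, 234])]
226 298 [7.57074205e-02 1.76447206e+02]
shank [ 540.9 -120.9   56. ] [ 527.  -284.3   56. ] 163.94798817381087 -94.8545479387584
base corner z~8 [596.7 -92.4   8. ]
base corner z~8 [ 564.7 -442.9    8. ]
base corner z~8 [ 460.6 -432.2    8. ]
base corner z~8 [495.7 -83.5   8. ]
head top z74 [ 562.7 -116.4   74. ]
head top z74 [ 522.7 -116.8   74. ]
jaw rear z60 [ 554.4 -251.4   60. ]
jaw rear z60 [ 502.5 -249.    60. ]
[ 568.52799938 -120.51877291   74.        ] [ 525.85941015 -122.49108204   74.        ]
vial [ 651. -414.   78.]
lid [ 402. -286.   26.]
petri [ 661. -275.   14.]
```

```bash
python3 - <<'E'
from h import *
from scipy.spatial.transform import Rotation as R
s=readout.state();M=R.from_euler('xyz',s['ee_rot'],degrees=True).as_matrix();print(M.round(3), np.degrees(np.arctan2(M[1,1],M[0,1])))
c=np.array([521,-347.5]);a=np.radians(-95.2);u=np.array([np.cos(a),np.sin(a)]);v=np.array([-u[1],u[0]])
D=lambda x,y:(c+x*u+y*v).round(1)
for t in (167.4,90):
  r=34*np.array([np.cos(np.radians(t)),np.sin(np.radians(t))]); tan=np.array([-r[1],r[0]])/34  # ccw
  for g in (28,22): q=r+tan*g; print(t,g,"peg",D(*r),"tool",D(*q),"dir cw world deg",t-90-95.2)
print("home",D(-96,0),"barpush est start",D(-96-133-12,0), "head behind",D(-96-133-12-40,0))
for n in("top","side"):
  print(n,proj(n,[*c,62]),proj(n,[*D(-96,0),40]))
E
```

```text
[[-0.001  0.377  0.926]
 [-0.001  0.926 -0.377]
 [-1.    -0.002  0.   ]] 67.83984709958393
167.4 28 peg [ 531.4 -315.1] tool [ 504.7 -306.6] dir cw world deg -17.799999999999997
167.4 22 peg [ 531.4 -315.1] tool [ 510.4 -308.4] dir cw world deg -17.799999999999997
90 28 peg [ 554.9 -350.6] tool [ 557.4 -322.7] dir cw world deg -95.2
90 22 peg [ 554.9 -350.6] tool [ 556.9 -328.7] dir cw world deg -95.2
home [ 529.7 -251.9] barpush est start [ 542.8 -107.5] head behind [546.5 -67.7]
top [326.56001626 201.05394621] [283.25791837 199.00152933]
side [299.79645542 166.50426716] [281.18237432 189.61161953]
```

```bash
python3 -m creep '[{"translation":[1.15,-3.35,0],"delta_rot":[0,0,-0.06]},{"translation":[1.15,-3.35,0],"delta_rot":[0,0,-0.06]},{"translation":[1.15,-3.35,0],"delta_rot":[0,0,-0.06]},{"translation":[1.15,-3.35,0],"delta_rot":[0,0,-0.06]},{"translation":[1.15,-3.35,0],"delta_rot":[0,0,-0.06]}]' -1 20
python3 -m creep '[{"translation":[1.15,-3.35,0],"delta_rot":[0,0,-0.06]},{"translation":[1.15,-3.35,0],"delta_rot":[0,0,-0.06]},{"translation":[1.15,-3.35,0],"delta_rot":[0,0,-0.06]},{"translation":[1.15,-3.35,0],"delta_rot":[0,0,-0.06]},{"translation":[1.15,-3.35,0],"delta_rot":[0,0,-0.06]}]'
python3 -m creep '[{"translation":[1.15,-3.35,0],"delta_rot":[0,0,-0.06]},{"translation":[1.15,-3.35,0],"delta_rot":[0,0,-0.06]},{"translation":[1.15,-3.35,0],"delta_rot":[0,0,-0.06]},{"translation":[1.15,-3.35,0],"delta_rot":[0,0,-0.06]},{"translation":[1.15,-3.35,0],"delta_rot":[0,0,-0.06]}]'
```

```text
time_s: 0.52
ee_pos: [274.4, 363.3, 227.5]
ee_rot: [-77.5, 90.0, -116.9]
force: [0.4, -0.6, -0.6]
gripper_width: 60.7
time_s: 0.93
ee_pos: [331.8, 195.8, 227.8]
ee_rot: [-60.2, 90.0, -116.9]
force: [0.5, -0.2, 0.2]
gripper_width: 27.2
time_s: 1.35
ee_pos: [389.3, 28.3, 227.9]
ee_rot: [176.4, 90.0, 102.5]
force: [0.4, 0.3, 0.2]
gripper_width: 0.3
```

```bash
python3 -m creep '[{"translation":[1.15,-3.35,0],"delta_rot":[0,0,-0.06]},{"translation":[1.15,-3.35,0],"delta_rot":[0,0,-0.06]},{"translation":[1.15,-3.35,0],"delta_rot":[0,0,-0.06]},{"translation":[1.15,-3.35,0],"delta_rot":[0,0,-0.06]},{"translation":[1.15,-3.35,0],"delta_rot":[0,0,-0.06]}]'
python3 -m creep '[{"translation":[1.15,-3.35,-1],"delta_rot":[0,0,-0.06]},{"translation":[1.15,-3.35,-1],"delta_rot":[0,0,-0.06]},{"translation":[1.15,-3.35,-1],"delta_rot":[0,0,-0.06]},{"translation":[1.15,-3.35,-1],"delta_rot":[0,0,-0.06]},{"translation":[1.15,-3.35,-1],"delta_rot":[0,0,-0.06]}]'
python3 - <<'E'
from h import *
from scipy.spatial.transform import Rotation as R
s=readout.state();M=R.from_euler('xyz',s['ee_rot'],degrees=True).as_matrix();print(M.round(3), np.degrees(np.arctan2(M[1,1],M[0,1])),s['ee_pos'])
p,d=optics.grab_frame("top");cv2.imwrite("pics/top1.png",p[:,:,::-1])
p,d=optics.grab_frame("side");cv2.imwrite("pics/side1.png",p[:,:,::-1])
E
```

```text
time_s: 1.77
ee_pos: [446.8, -139.3, 227.7]
ee_rot: [-130.5, 90.0, 138.4]
force: [-0.5, 0.6, -0.1]
gripper_width: 0.3
time_s: 2.18
ee_pos: [504.4, -306.6, 176.9]
ee_rot: [-111.1, 89.9, 140.6]
force: [-0.5, 0.2, 0.6]
gripper_width: 0.4
[[-0.001  0.949 -0.314]
 [ 0.001 -0.314 -0.949]
 [-1.    -0.001 -0.   ]] -18.30015320200545 [ 504.37779649 -306.61661538  176.93985854]
```

View pics/side1.png

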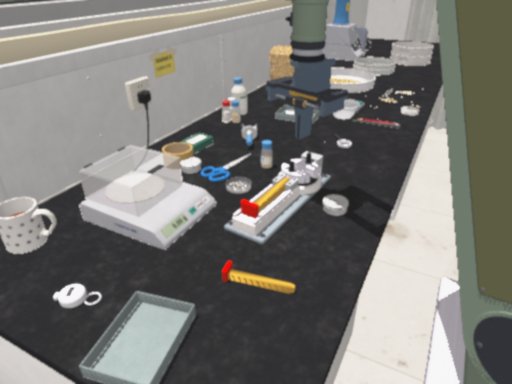

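View pics/top1.png

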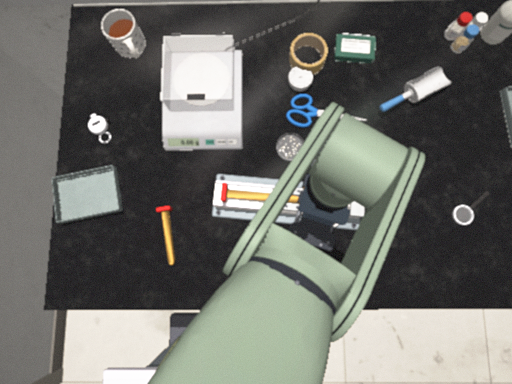

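```bash
python3 -m creep '[{"translation":[0,0,-2.5],"delta_rot":[0,0,0]},{"translation":[0,0,-2.5],"delta_rot":[0,0,0]},{"translation":[0,0,-2.5],"delta_rot":[0,0,0]},{"translation":[0,0,-1.5],"delta_rot":[0,0,0]},{"translation":[0,0,-0.4],"delta_rot":[0,0,0]}]'
python3 - <<'E'
from h import *
p,d=optics.grab_frame("side");cv2.imwrite("pics/side2.png",cv2.resize(p[110:245,220:360,::-1],None,fx=4,fy=4,interpolation=cv2.INTER_CUBIC))
s=readout.state();print(s['ee_pos'],s['force'],proj("side",s['ee_pos']-[0,0,14]))
E
```

```text
time_s: 2.7
ee_pos: [502.3, -303.0, 81.1]
ee_rot: [-106.2, 89.6, 145.7]
force: [-0.0, 1.4, 0.9]
gripper_width: 0.8
[ 502.90459341 -303.40552881   81.87491749] [-0.45490969  0.44377485 -0.45209168] [299.96545657 173.08120842]
```

View pics/side2.png

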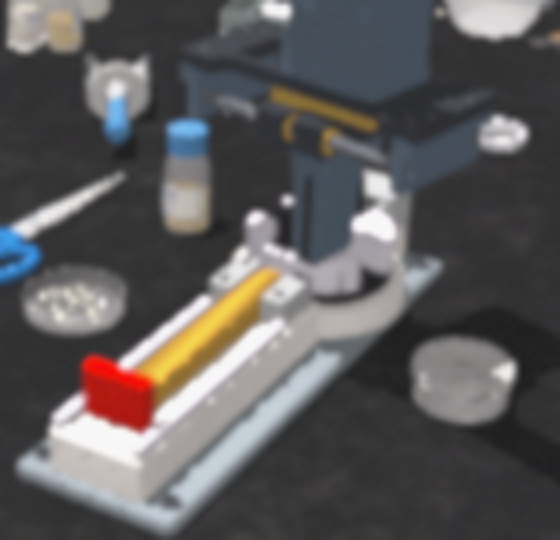

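```bash
python3 - <<'E'
import numpy as np
c=np.array([521,-347.5]);p=np.array([504.4,-306.6])
for i in range(0,16):
  a=np.radians(103.3-77.4*i/15); q=c+39.7*np.array([np.cos(a),np.sin(a)]); print(i,q.round(1),((q-p)/10).round(2)); p=q
print(np.radians(77.4/15))
E
```

```text
0 [ 511.9 -308.9] [ 0.75 -0.23]
1 [ 515.4 -308.2] [0.35 0.07]
2 [ 518.9 -307.9] [0.36 0.03]
3 [ 522.5 -307.8] [0.36 0.  ]
4 [ 526.1 -308.1] [ 0.36 -0.03]
5 [ 529.6 -308.7] [ 0.35 -0.06]
6 [ 533.  -309.7] [ 0.35 -0.09]
7 [ 536.4 -310.9] [ 0.34 -0.12]
8 [ 539.6 -312.4] [ 0.32 -0.15]
9 [ 542.7 -314.3] [ 0.31 -0.18]
10 [ 545.6 -316.3] [ 0.29 -0.21]
11 [ 548.3 -318.7] [ 0.27 -0.23]
12 [ 550.8 -321.3] [ 0.25 -0.26]
13 [ 553. -324.] [ 0.22 -0.28]
14 [ 555. -327.] [ 0.2 -0.3]
15 [ 556.7 -330.2] [ 0.17 -0.31]
0.09005898940290741
```

```bash
python3 -m creep '[{"translation":[0.75,-0.23,0],"delta_rot":[0,0,0]},{"translation":[0.35,0.07,0],"delta_rot":[0,0,-0.09]},{"translation":[0.36,0.03,0],"delta_rot":[0,0,-0.09]},{"translation":[0.36,0,0],"delta_rot":[0,0,-0.09]},{"translation":[0.36,-0.03,0],"delta_rot":[0,0,-0.09]}]'
python3 -m creep '[{"translation":[0.35,-0.06,0],"delta_rot":[0,0,-0.09]},{"translation":[0.35,-0.09,0],"delta_rot":[0,0,-0.09]},{"translation":[0.34,-0.12,0],"delta_rot":[0,0,-0.09]},{"translation":[0.32,-0.15,0],"delta_rot":[0,0,-0.09]},{"translation":[0.31,-0.18,0],"delta_rot":[0,0,-0.09]}]'
python3 - <<'E'
from h import *
p,d=optics.grab_frame("side");cv2.imwrite("pics/side3.png",cv2.resize(p[110:245,220:360,::-1],None,fx=4,fy=4,interpolation=cv2.INTER_CUBIC))
s=readout.state();print(s['ee_pos'],s['force'])
E
```

```text
time_s: 3.17
ee_pos: [525.8, -306.5, 85.3]
ee_rot: [-43.5, 89.9, -172.4]
force: [-3.7, -0.2, 0.2]
gripper_width: 0.3
time_s: 3.58
ee_pos: [542.5, -311.9, 85.3]
ee_rot: [-56.2, 89.9, 149.0]
force: [-4.0, 2.7, -0.1]
gripper_width: 0.1
[ 543.54884315 -312.42366344   85.37129406] [-2.0233406   1.03868264  0.42831597]
```

View pics/side3.png

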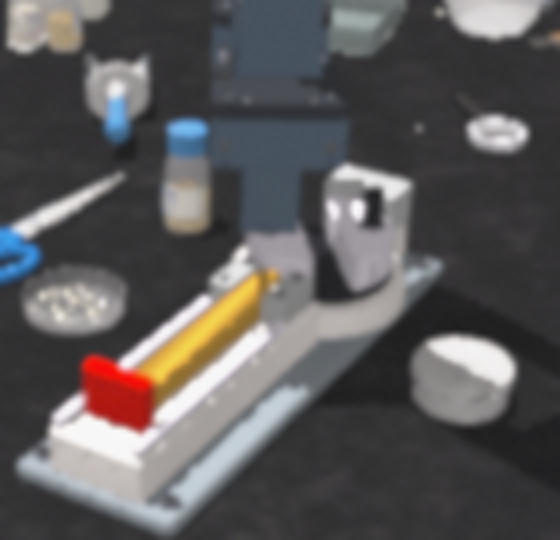

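```bash
python3 -m creep '[{"translation":[0.29,-0.21,0],"delta_rot":[0,0,-0.09]},{"translation":[0.27,-0.23,0],"delta_rot":[0,0,-0.09]},{"translation":[0.25,-0.26,0],"delta_rot":[0,0,-0.09]},{"translation":[0.22,-0.28,0],"delta_rot":[0,0,-0.09]},{"translation":[0.20,-0.30,0],"delta_rot":[0,0,-0.09]}]'
python3 - <<'E'
from h import *
p,d=optics.grab_frame("side");cv2.imwrite("pics/side4.png",cv2.resize(p[110:245,220:360,::-1],None,fx=4,fy=4,interpolation=cv2.INTER_CUBIC))
s=readout.state();print(s['ee_pos'],s['force'])
E
```

```text
time_s: 4.05
ee_pos: [555.4, -324.4, 85.3]
ee_rot: [-88.7, 89.9, 90.9]
force: [-2.1, 3.6, 1.1]
gripper_width: 0.5
[ 556.0862809  -325.27280269   85.33193494] [-2.2468811   1.93695707  0.74293465]
```

View pics/side4.png

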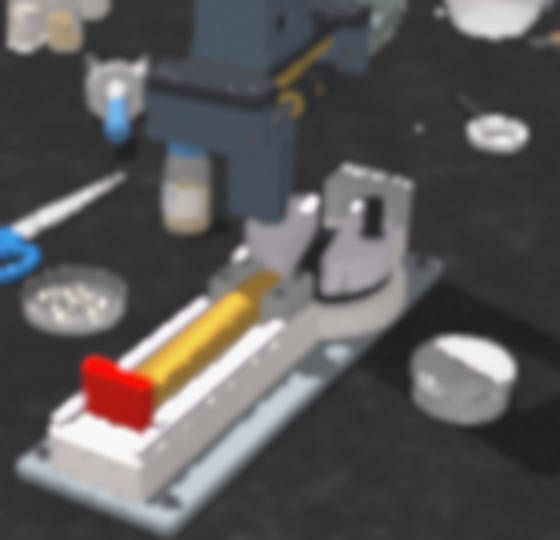

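```bash
python3 -m creep '[{"translation":[0,0.6,0.5],"delta_rot":[0,0,0]},{"translation":[0,0.6,2],"delta_rot":[0,0,0]},{"translation":[0,2.5,3],"delta_rot":[0,0,0]},{"translation":[0,3.7,0],"delta_rot":[0,0,0]},{"translation":[0,3.7,0],"delta_rot":[0,0,0]}]'
python3 -m creep '[{"translation":[0,3.7,0],"delta_rot":[0,0,0]},{"translation":[0,3.7,0],"delta_rot":[0,0,0]},{"translation":[0,3.7,0],"delta_rot":[0,0,0]},{"translation":[-0.4,3.5,0],"delta_rot":[0,0,0]},{"translation":[-0.4,1,0],"delta_rot":[0,0,0]}]'
python3 - <<'E'
from h import *
from scipy.spatial.transform import Rotation as R
for n in ("top","side"):
  p,d=optics.grab_frame(n);cv2.imwrite(f"pics/{n}5f.png",p[:,:,::-1])
  q=p[110:245,220:360] if n=="side" else p[165:240,205:375]
  cv2.imwrite(f"pics/{n}5.png",cv2.resize(q[:,:,::-1],None,fx=4.7,fy=4.7,interpolation=cv2.INTER_CUBIC))
s=readout.state();M=R.from_euler('xyz',s['ee_rot'],degrees=True).as_matrix();print(s['ee_pos'],s['force'],s['qpos'],np.degrees(np.arctan2(M[1,1],M[0,1])))
E
```

```text
time_s: 4.52
ee_pos: [557.4, -214.4, 142.6]
ee_rot: [157.8, 89.5, -22.4]
force: [0.4, 1.3, -0.1]
gripper_width: 0.3
time_s: 4.93
ee_pos: [547.7, -53.9, 140.5]
ee_rot: [-160.0, 89.8, 20.1]
force: [-0.0, -0.3, 0.4]
gripper_width: 0.4
[547.35472116 -56.43590614 140.27640391] [ 1.32594182 -0.43503976 -0.17065723] [-7.07546386e+00  2.01002917e+01  1.00525617e+02 -1.75964365e-02
  5.92384174e+01  8.28808707e+01] -89.94738937543802
```

View pics/side5.png

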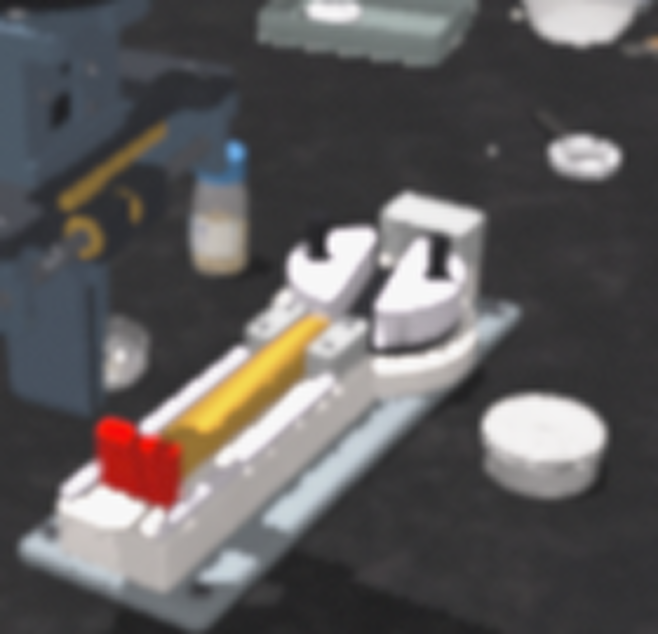

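View pics/top5.png

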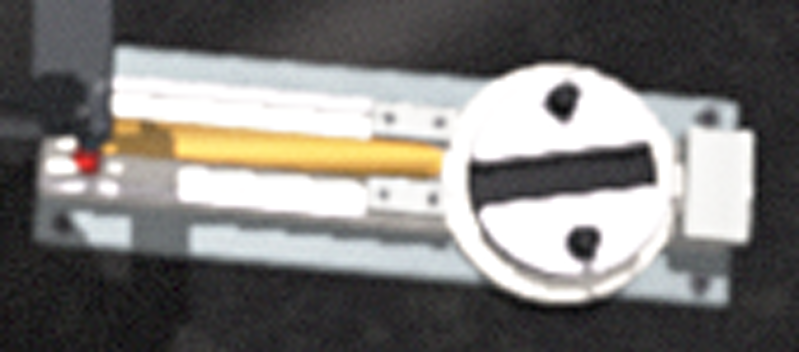

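```bash
python3 - <<'E'
from h import *
z=lambda u,v:(205+u/4.7-.4,165+v/4.7-.4)
P=lambda a,h:onz("top",*z(*a),h)
p=cv2.imread("pics/top5f.png")[:,:,::-1].copy()
for roi in ((318,180,332,194),(323,208,336,222)): print(cents(p,(0,0,0),(180,255,75),roi))
a=P((564,101),75);b=P((583,242),75);d=b-a;print(a,b,np.linalg.norm(d),(a+b)/2,"slot deg",np.degrees(np.arctan2(d[1],d[0]))+90-180+95.2+0)
a=P((473,185),58);b=P((655,163),58);d=b-a;print(a,b,np.linalg.norm(d),np.degrees(np.arctan2(d[1],d[0]))+95.2)
m=(p.max(2)<70).astype(np.uint8); k=np.zeros_like(m);k[193:210,303:348]=m[193:210,303:348]
n,l,s,c=cv2.connectedComponentsWithStats(k);i=1+s[1:,4].argmax();print(s[i],c[i]);ys,xs=np.nonzero(l==i)
Q=np.array([onz("top",x,y,52)[:2] for x,y in zip(xs,ys)]);mu=Q.mean(0);w=np.linalg.svd(Q-mu)[2][0];print(mu,np.degrees(np.arctan2(w[1],w[0]))+95.2)
E
```

```text
[([324.1, 186.3], [322, 184, 5, 6, 26])]
[([328.6, 216.2], [326, 214, 6, 6, 28])]
[ 552.77105516 -342.24004891   75.        ] [ 485.8572956  -348.53052674   75.        ] 67.20878907724027 [ 519.31417538 -345.38528783   75.        ] slot deg -169.4294800947652
[ 515.3413905 -300.0919535   58.       ] [ 525.28640194 -387.38474841   58.        ] 87.85747148429705 11.699516469555562
[305 196  39  13 257] [324.9688716  201.48638132]
[ 521.46476415 -345.57478234] 190.71408722743973
```

```bash
python3 -m creep '[{"translation":[0.2,-3.7,0],"delta_rot":[0,0,-0.09]},{"translation":[0.2,-3.7,0],"delta_rot":[0,0,0]},{"translation":[0.2,-3.7,0],"delta_rot":[0,0,0]},{"translation":[0.2,-3.7,0],"delta_rot":[0,0,0]},{"translation":[0.2,-3.7,0],"delta_rot":[0,0,0]}]'
python3 -m creep '[{"translation":[0,-3.7,0],"delta_rot":[0,0,0]},{"translation":[0,-2.4,-0.5],"delta_rot":[0,0,0]},{"translation":[0,-0.4,-2],"delta_rot":[0,0,0]},{"translation":[0,0,-2],"delta_rot":[0,0,0]},{"translation":[0,0,-1],"delta_rot":[0,0,0]}]'
python3 -m creep '[{"translation":[0,0,0],"delta_rot":[0,0,0]},{"translation":[0,-0.3,0],"delta_rot":[0,0,0]},{"translation":[0,-0.3,0],"delta_rot":[0,0,0]},{"translation":[0,-0.3,0],"delta_rot":[0,0,0]},{"translation":[0,0,0],"delta_rot":[0,0,0]}]'
```

```text
time_s: 5.45
ee_pos: [557.4, -247.2, 139.8]
ee_rot: [142.1, 89.8, -43.3]
force: [0.7, -0.7, -0.2]
gripper_width: 0.4
time_s: 5.87
ee_pos: [555.8, -310.7, 82.2]
ee_rot: [3.6, 89.9, 178.0]
force: [-0.2, -0.4, -0.3]
gripper_width: 0.3
time_s: 6.28
ee_pos: [558.0, -318.3, 85.3]
ee_rot: [146.8, 89.8, -38.7]
force: [-0.0, -0.3, 0.1]
gripper_width: 0.5
```

```bash
python3 -m creep '[{"translation":[0,-0.4,0],"delta_rot":[0,0,0]},{"translation":[0,-0.4,0],"delta_rot":[0,0,0]},{"translation":[0,-0.3,0],"delta_rot":[0,0,0]},{"translation":[0,-0.2,0],"delta_rot":[0,0,0]},{"translation":[0,0,0],"delta_rot":[0,0,0]}]'
```

```text
time_s: 6.7
ee_pos: [558.2, -330.3, 84.4]
ee_rot: [-171.5, 89.9, 3.1]
force: [2.5, 2.9, 1.9]
gripper_width: 0.4
```

```bash
python3 -m creep '[{"translation":[0,-0.15,0],"delta_rot":[0,0,0]},{"translation":[0,0,0],"delta_rot":[0,0,0]}]'
python3 -m creep '[{"translation":[0,0.6,0.5],"delta_rot":[0,0,0]},{"translation":[0,0.6,2],"delta_rot":[0,0,0]},{"translation":[0,2.5,3],"delta_rot":[0,0,0]},{"translation":[0,3.7,0],"delta_rot":[0,0,0]},{"translation":[0,3.7,0],"delta_rot":[0,0,0]}]'
python3 -m creep '[{"translation":[-0.2,3.7,0],"delta_rot":[0,0,0]},{"translation":[-0.2,3.7,0],"delta_rot":[0,0,0]},{"translation":[-0.2,3.7,0],"delta_rot":[0,0,0]},{"translation":[-0.2,3.7,0],"delta_rot":[0,0,0]},{"translation":[-0.3,1.5,0],"delta_rot":[0,0,0]}]'
python3 - <<'E'
from h import *
p,d=optics.grab_frame("top");cv2.imwrite("pics/top6f.png",p[:,:,::-1])
cv2.imwrite("pics/top6.png",cv2.resize(p[165:240,205:375,::-1],None,fx=4.7,fy=4.7,interpolation=cv2.INTER_CUBIC))
print(readout.state()['ee_pos'])
m=(p.max(2)<70).astype(np.uint8); k=np.zeros_like(m);k[193:210,303:348]=m[193:210,303:348]
n,l,s,c=cv2.connectedComponentsWithStats(k);i=1+s[1:,4].argmax();print(s[i],c[i]);ys,xs=np.nonzero(l==i)
Q=np.array([onz("top",x,y,52)[:2] for x,y in zip(xs,ys)]);mu=Q.mean(0);w=np.linalg.svd(Q-mu)[2][0];print(mu,np.degrees(np.arctan2(w[1],w[0]))+95.2)
print(cents(p,(0,0,0),(180,255,75),(305,175,350,230),15))
E
```

```text
time_s: 6.87
ee_pos: [557.8, -331.7, 84.2]
ee_rot: [-172.4, 89.9, 2.1]
force: [2.6, 3.1, 2.2]
gripper_width: 0.4
time_s: 7.28
ee_pos: [557.4, -221.4, 141.0]
ee_rot: [137.4, 89.8, -48.2]
force: [0.0, 0.1, -0.8]
gripper_width: 0.1
time_s: 7.7
ee_pos: [545.0, -54.6, 139.1]
ee_rot: [14.0, 89.9, -171.3]
force: [-0.2, -0.6, -0.4]
gripper_width: 0.6
[544.32526117 -53.61306876 139.066003  ]
[305 197  39  10 256] [325.484375   201.55859375]
[ 521.29169522 -346.71198448] 0.9907811006087144
[([330.3, 177.9], [305, 175, 45, 10, 264]), ([327.1, 186.3], [325, 184, 5, 6, 26]), ([324.1, 201.5], [305, 197, 39, 10, 293]), ([325.8, 216.4], [323, 214, 6, 6, 28]), ([309.8, 227.8], [305, 225, 14, 5, 40]), ([336.7, 228.8], [330, 228, 15, 2, 18])]
```

View pics/top6.png

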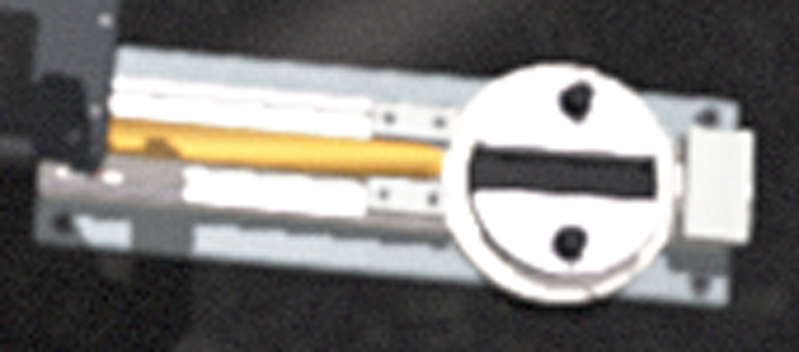

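```bash
python3 -m creep '[{"translation":[0.1,0,-2.5],"delta_rot":[0,0,0]},{"translation":[0.1,0,-2.5],"delta_rot":[0,0,0]},{"translation":[0.1,0,-1.7],"delta_rot":[0,0,0]},{"translation":[0,0,-0.6],"delta_rot":[0,0,0]},{"translation":[0,0,0],"delta_rot":[0,0,0]}]'
python3 -m creep '[{"translation":[0,-0.8,0],"delta_rot":[0,0,0]},{"translation":[0,-0.8,0],"delta_rot":[0,0,0]},{"translation":[-0.1,-0.8,0],"delta_rot":[0,0,0]},{"translation":[0,-0.4,0],"delta_rot":[0,0,0]},{"translation":[0,0,0],"delta_rot":[0,0,0]}]'
python3 - <<'E'
from h import *
from scipy.spatial.transform import Rotation as R
p,d=optics.grab_frame("side");cv2.imwrite("pics/side7.png",cv2.resize(p[110:245,200:340,::-1],None,fx=4.2,fy=4.2,interpolation=cv2.INTER_CUBIC))
s=readout.state();M=R.from_euler('xyz',s['ee_rot'],degrees=True).as_matrix();print(s['ee_pos'],s['force'],np.degrees(np.arctan2(M[1,1],M[0,1])))
E
```

```text
time_s: 8.17
ee_pos: [547.8, -58.5, 64.6]
ee_rot: [13.6, 89.8, -171.8]
force: [0.7, 0.3, 0.7]
gripper_width: 0.2
time_s: 8.58
ee_pos: [548.5, -87.3, 66.7]
ee_rot: [160.7, 89.9, -24.8]
force: [0.0, -0.5, -0.0]
gripper_width: 0.3
[548.40694479 -86.73932519  66.54736021] [ 0.53015781  0.7929754  -0.31048212] -95.53586301773845
```

View pics/side7.png

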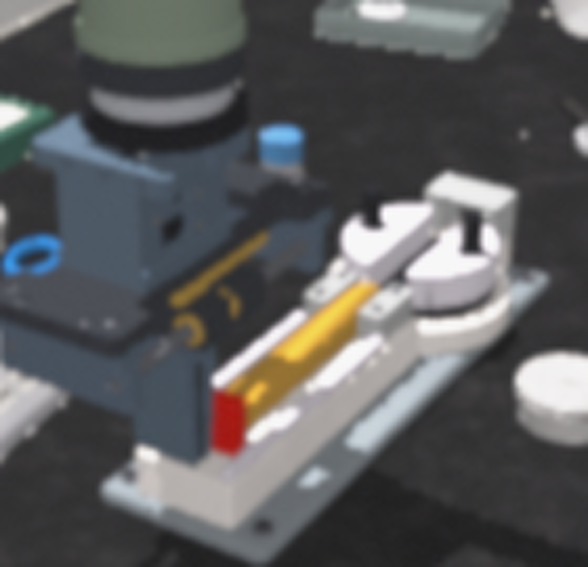

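```bash
python3 -m creep '[{"translation":[-0.2,-0.3,0],"delta_rot":[0,0,0]},{"translation":[-0.05,-0.4,0],"delta_rot":[0,0,0]},{"translation":[-0.05,-0.5,0],"delta_rot":[0,0,0]},{"translation":[-0.05,-0.5,0],"delta_rot":[0,0,0]},{"translation":[-0.05,-0.5,0],"delta_rot":[0,0,0]}]'
python3 -m creep '[{"translation":[-0.05,-0.5,0],"delta_rot":[0,0,0]},{"translation":[-0.05,-0.5,0],"delta_rot":[0,0,0]},{"translation":[-0.05,-0.5,0],"delta_rot":[0,0,0]},{"translation":[-0.05,-0.5,0],"delta_rot":[0,0,0]},{"translation":[-0.05,-0.5,0],"delta_rot":[0,0,0]}]'
python3 - <<'E'
from h import *
p,d=optics.grab_frame("side");cv2.imwrite("pics/side8.png",cv2.resize(p[110:245,200:340,::-1],None,fx=4.2,fy=4.2,interpolation=cv2.INTER_CUBIC))
s=readout.state();print(s['ee_pos'],s['force'])
E
```

```text
time_s: 9.05
ee_pos: [544.2, -107.9, 66.0]
ee_rot: [-80.9, 90.0, 93.6]
force: [0.1, 0.8, 0.6]
gripper_width: 0.7
time_s: 9.47
ee_pos: [541.7, -133.3, 66.0]
ee_rot: [-155.1, 90.0, 19.4]
force: [0.4, 2.3, 0.7]
gripper_width: 0.5
[ 541.59711917 -134.28582999   65.96699438] [0.03022248 0.76042112 0.4503971 ]
```

View pics/side8.png

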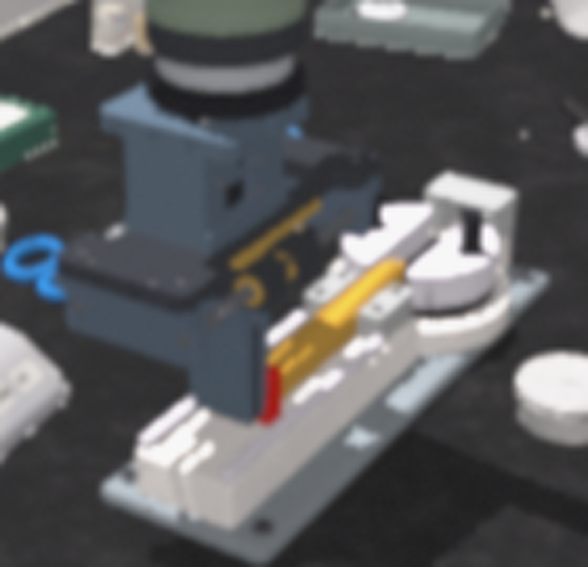

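```bash
python3 -m creep '[{"translation":[-0.06,-0.6,0],"delta_rot":[0,0,0]},{"translation":[-0.05,-0.6,0],"delta_rot":[0,0,0]},{"translation":[-0.05,-0.6,0],"delta_rot":[0,0,0]},{"translation":[-0.06,-0.6,0],"delta_rot":[0,0,0]},{"translation":[-0.06,-0.6,0],"delta_rot":[0,0,0]}]'
python3 -m creep '[{"translation":[-0.05,-0.6,0],"delta_rot":[0,0,0]},{"translation":[-0.05,-0.6,0],"delta_rot":[0,0,0]},{"translation":[-0.05,-0.6,0],"delta_rot":[0,0,0]},{"translation":[-0.05,-0.6,0],"delta_rot":[0,0,0]},{"translation":[-0.06,-0.6,0],"delta_rot":[0,0,0]}]'
python3 - <<'E'
from h import *
p,d=optics.grab_frame("side");cv2.imwrite("pics/side9.png",cv2.resize(p[110:245,200:340,::-1],None,fx=4.2,fy=4.2,interpolation=cv2.INTER_CUBIC))
s=readout.state();print(s['ee_pos'],s['force'])
E
```

```text
time_s: 9.93
ee_pos: [538.8, -163.5, 66.0]
ee_rot: [60.1, 90.0, -125.3]
force: [0.6, 1.7, 0.5]
gripper_width: 0.4
time_s: 10.35
ee_pos: [536.2, -193.5, 66.0]
ee_rot: [67.7, 90.0, -117.7]
force: [-0.6, 1.6, -0.2]
gripper_width: 0.8
[ 536.25483628 -194.68899747   65.96026611] [-0.12819205 -0.83379076 -0.57439215]
```

View pics/side9.png

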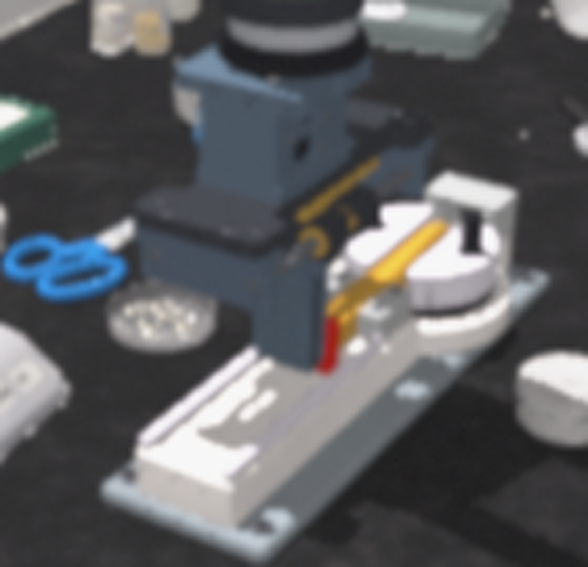

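```bash
python3 -m creep '[{"translation":[-0.05,-0.5,0],"delta_rot":[0,0,0]},{"translation":[-0.04,-0.5,0],"delta_rot":[0,0,0]},{"translation":[-0.04,-0.5,0],"delta_rot":[0,0,0]},{"translation":[-0.04,-0.4,0],"delta_rot":[0,0,0]},{"translation":[-0.03,-0.3,0],"delta_rot":[0,0,0]}]'
python3 -m creep '[{"translation":[-0.03,-0.3,0],"delta_rot":[0,0,0]},{"translation":[-0.03,-0.3,0],"delta_rot":[0,0,0]},{"translation":[-0.02,-0.2,0],"delta_rot":[0,0,0]},{"translation":[0,0,0],"delta_rot":[0,0,0]}]'
```

```text
time_s: 10.82
ee_pos: [534.3, -215.3, 66.0]
ee_rot: [130.2, 90.0, -55.2]
force: [0.1, 2.7, 1.8]
gripper_width: 0.3
time_s: 11.15
ee_pos: [533.5, -223.4, 66.0]
ee_rot: [111.1, 90.0, -74.4]
force: [0.7, 1.2, 1.0]
gripper_width: 0.3
```

```bash
python3 -m creep '[{"translation":[-0.02,-0.2,0],"delta_rot":[0,0,0]},{"translation":[-0.02,-0.2,0],"delta_rot":[0,0,0]},{"translation":[0,0,0],"delta_rot":[0,0,0]}]'
python3 -m creep '[{"translation":[-0.02,-0.2,0],"delta_rot":[0,0,0]},{"translation":[0,-0.1,0],"delta_rot":[0,0,0]},{"translation":[0,0,0],"delta_rot":[0,0,0]}]'
```

```text
time_s: 11.4
ee_pos: [533.2, -227.1, 66.1]
ee_rot: [126.2, 90.0, -59.2]
force: [-0.4, 1.9, 2.3]
gripper_width: 0.6
time_s: 11.65
ee_pos: [533.1, -227.9, 66.2]
ee_rot: [-86.2, 89.8, 88.3]
force: [1.5, 9.4, 3.8]
gripper_width: 0.4
```

```bash
python3 -m creep '[{"translation":[0,-0.15,0],"delta_rot":[0,0,0]},{"translation":[0,-0.15,0],"delta_rot":[0,0,0]},{"translation":[0,0,0],"delta_rot":[0,0,0]}]'
```

```text
time_s: 11.9
ee_pos: [533.1, -228.0, 66.2]
ee_rot: [-81.9, 89.5, 92.4]
force: [1.7, 18.2, 6.9]
gripper_width: 0.2
```

```bash
python3 -m creep '[{"translation":[0.03,0.5,0],"delta_rot":[0,0,0]},{"translation":[0.1,1.2,0],"delta_rot":[0,0,0]},{"translation":[0.1,2,0.5],"delta_rot":[0,0,0]},{"translation":[0,2,3],"delta_rot":[0,0,0]},{"translation":[0,3,3],"delta_rot":[0,0,0]}]'
python3 -m creep '[{"translation":[0,3.5,2],"delta_rot":[0,0,0]},{"translation":[0,3.5,1],"delta_rot":[0,0,0]},{"translation":[0,3.5,0],"delta_rot":[0,0,0]},{"translation":[0,2,0],"delta_rot":[0,0,0]},{"translation":[0,0,0],"delta_rot":[0,0,0]}]'
python3 - <<'E'
from h import *
p,d=optics.grab_frame("side");q,_=optics.grab_frame("top")
cv2.imwrite("pics/side10.png",cv2.resize(p[110:245,200:340,::-1],None,fx=4.2,fy=4.2,interpolation=cv2.INTER_CUBIC))
cv2.imwrite("pics/top10.png",cv2.resize(q[125:275,205:375,::-1],None,fx=4,fy=4,interpolation=cv2.INTER_CUBIC))
s=readout.state();print(s['ee_pos'],s['force'])
r=cents(q,(0,120,60),(8,255,255),(205,165,310,225));print(r,[onz("top",*c,70).round(1) for c,_ in r])
for nm,zz,roi in (("vial",78,0),): pass
E
```

```text
time_s: 12.32
ee_pos: [534.1, -146.7, 129.5]
ee_rot: [17.2, 89.8, -168.3]
force: [0.7, 0.1, 0.2]
gripper_width: 0.5
time_s: 12.73
ee_pos: [534.9, -18.2, 160.6]
ee_rot: [-159.4, 90.0, 15.4]
force: [-0.5, 0.5, -1.7]
gripper_width: 0.9
[535.12030431 -21.26651767 160.29954244] [ 0.38376686 -0.83585     0.55550792]
[([281.0, 196.7], [279, 188, 5, 19, 81])] [array([ 530.5, -245.3,   70. ])]
```

View pics/side10.png

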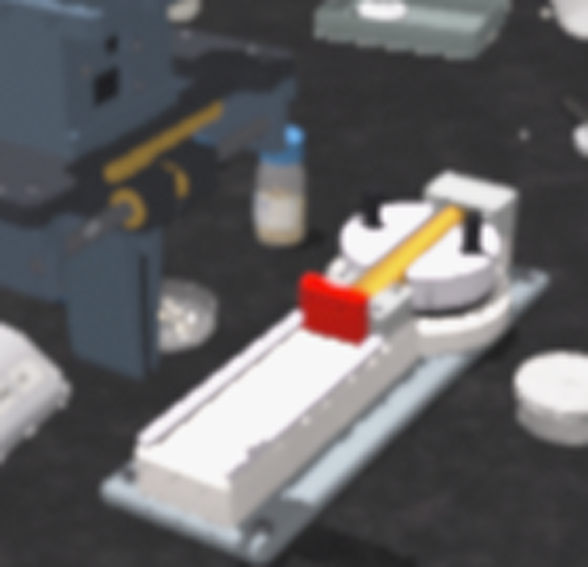

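View pics/top10.png

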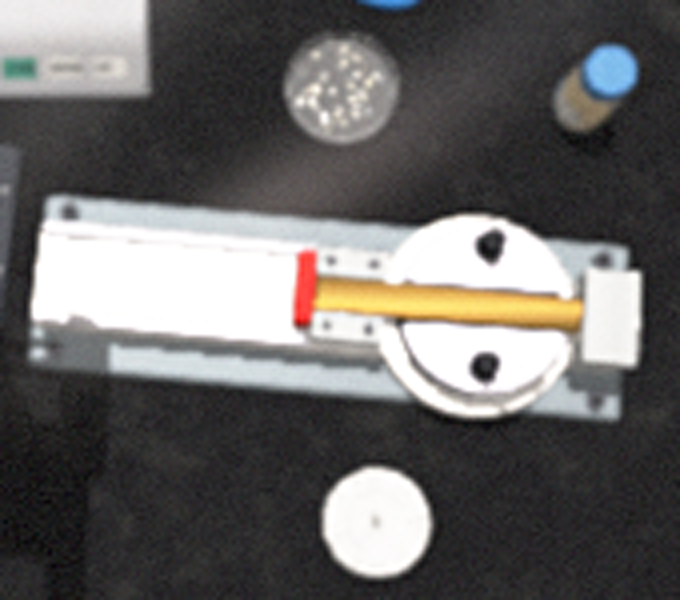

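```bash
python3 -c "
from workcell import env
print(env.job_done())"
```

```text
the job is handed in; nothing more can be done
None
```

The rotor is locked, and I handed the job in at about 13 s with the arm clear of everything.

**What I did:** With closed fingertips I pushed one peg until the disc had turned about 77° clockwise. That took two pushes, because the first stopped about 11° short. I then pushed the bar's red head along its bed until it stopped against the guide.

**Checks on the lock:**
- **Disc:** before I pushed the bar, the slot measured about 1° off the bar's line. A rough reading from the pegs said about 3°. Both are well inside the 8.6° (0.15 rad) the nose can correct.
- **Bar stop:** the bar stopped hard. The force along the push rose from 2 to 18 N with no further travel.
- **Bar position:** the last pictures show the red head against the jaws and the shank through the slot to the keeper. The head's centre measured y = -245.3 mm, against about -246 mm expected.

**Bystanders:** the vial, lidded dish and petri dish look unmoved in the last top picture. I judged that by eye and did not re-measure them.

**Disagreement:** the two cameras differed by 3–4 mm on the divider's position, so I used the average. It had no visible effect.

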